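# Nudge the pressing roller up its gutter to the stop

## Task

On the leather bench a two-lane sloped wooden gutter holds a plain steel pressing roller in one lane and a thread spool in the other, both lying at the low end. Using only the outside of the fingertips, gently push the steel roller up along its own lane, over the crest and into the pocket against the upper stop, where it stays by itself without rolling back; do not lift, squeeze or fling it. Leave the spool at the low end of its lane and the other things on the bench where they are.

Things in the scene. Friction and masses are not known exactly. Their poses are not given: they have to be found in the camera images.
- ramp: Fixed two-lane plywood gutter. Origin: on the lane floor plane at the low end, inner face of the low lip, mid-width (in the divider), 34 mm above the bench. x: uphill along the floor, 8 degrees above level; y: left looking uphill; z: square to the floor. Lane centres y = +37 and -37 mm, each 66 mm wide inside. Side strips and divider 8 mm thick, 10 mm high; low lip x = -8 to 0 mm, 6 mm high.
- crest (a point): Point on the crest line of the gutter floor, mid-width (in the divider), at x = 200, y = 0, z = 0 mm of the gutter's frame; the crest runs straight across both lanes. Let go short of the crest, a roller rolls back down to the lip; with its centre more than about 8 mm past it (gutter x over 208 mm), it rolls on into the pocket by itself. Axes as the gutter's.
- seat (a point): Mid-width point (above the divider) level with the centre of a seated roller: x = 227, y = 0, z = 18 mm of the gutter's frame; a seated roller's centre lies 37 mm to either side of it in y. Behind the crest the pocket floor falls at 10 degrees to the upper stop, a 12 mm thick cross board, near face at gutter x = 252 mm, top 35 mm above the lane floor plane. Axes as the gutter's.
- roller: Steel pressing roller to be pushed: plain cylinder, diameter 50 mm, length 60 mm, 0.3 to 0.65 kg, polished, so it slips easily on fingers and wood, dark bore mark on each end. Origin at its centre; its y axis is the cylinder axis, which lies across the lane. It starts in either lane at the low end against the lip, centre at x = 16, z = 25 mm of the gutter's frame, free to roll.
- spool: Thread spool, to be left alone: two wooden end discs, diameter 50 mm and 6 mm thick, on a 32 mm thick wound waist, 60 mm long overall, about 0.09 kg. Origin at its centre, y axis along the spool. Lies at the low end of the other lane, free to roll.
- oiler: Bystander: blue plastic oil bottle with a tapering spout, diameter 52 mm, 115 mm tall, standing beside the gutter on its right-hand side as seen looking uphill. Origin at the centre of its underside.
- tin: Bystander: glue tin, diameter 68 mm, 75 mm tall, standing beside the gutter on its right-hand side as seen looking uphill. Origin at the centre of its underside.
- brush: Bystander: glue brush 170 mm long, lying flat on the bench on the left-hand side of the gutter as seen looking uphill. Origin at the middle of its underside, x along the brush.
Things that resemble listed ones, but are neither listed nor needed, are in the scene too. Leave any orange or yellow look-alike of the roller alone.

How it is judged:
On the way:
1. the roller rolls up along its lane, on the lane floor, through the middle of the slope (x of roller in the frame of ramp between 0.07 and 0.18 m and z of roller in the frame of ramp between 0.02 and 0.031 m and (y of roller in the frame of ramp between -0.049 and -0.025 m or y of roller in the frame of ramp between 0.025 and 0.049 m)), for 0.15 s.
At the end, for the whole second after the job is handed in: The roller lies at rest in the pocket of its lane against the upper stop (centre within 8 mm of the seated place along the lane and 6 mm in height, axis across the lane within 0.2 rad, speed under 20 mm/s), and the spool is within 20 mm of where it lay (x of roller in the frame of ramp between 0.219 and 0.235 m and z of roller in the frame of ramp between 0.012 and 0.024 m and (y of roller in the frame of ramp between -0.049 and -0.025 m or y of roller in the frame of ramp between 0.025 and 0.049 m) and linear speed of roller below 0.02 m/s and angle between the y axis of roller and the y axis of ramp, either way round below 0.2 rad and distance of spool from where it was at the start of the episode below 0.02 m); the robot touches nothing.
It fails at once if the roller is lifted more than 10 mm off the gutter floor (z of roller in the frame of ramp above 0.035 m).
It fails at once if the roller is flung (faster than 0.7 m/s) (linear speed of roller above 0.7 m/s).
It fails at once if the roller is gripped or squeezed hard by the fingers (over 40 N) (contact force between the fingers and roller above 40 N).
It fails at once if the spool is moved more than 30 mm (distance of spool from where it was at the start of the episode above 0.03 m).
It fails at once if the oil bottle, the tin or the brush is moved more than 30 mm, or the bottle or tin is knocked over (distance of any of oiler, tin, brush from where it was at the start of the episode above 0.03 m or angle between any of oiler, tin's own z axis and vertical above 0.5 rad).
It also fails if it takes over 35 s, if anything falls off the work surface, if the arm or the gripper's body presses on something with over 40 N, if the wrist force passes 120 N, or if a joint passes its speed limit or range.

## Robot

A 7-joint arm with a two-finger parallel gripper is mounted at the origin on the work surface. World frame = base frame: x ahead of the robot, y to its left, z up, the work surface at z = 0. Lengths are in m, angles in rad, forces in N, time in s.
With the tool pointing down it reaches from about 0.4 to 0.75 m from the base axis. Payload 19.5 kg.
Tool frame: the origin (TCP) lies at the very end of the fingers, on their centre line; the grasp point (between the pads) lies 19 mm behind it; z points along the fingers, y is the line along which they close (so a half turn about z gives the same grasp; the last joint's range is limited). The gripper opens to 85 mm and grips with 20 to 120 N. Pads are 22 mm wide; open, the fingers measure 114 mm over their backs; the gripper's body (76 mm by 85 mm) begins 54 mm behind the grasp point. The pads swing forward as they close: fully open they stand 13 mm farther back than shut.
Start: joints at [-1.214, 0.707, -0.028, 1.485, 0.022, 0.951, -0.075], TCP at [0.223, 0.53, 0.231] pointing down, gripper open.
Joint ranges: [-2.71, 2.71], [-0.32, 2.16], [-1.57, 1.52], [0, 2.45], [-1.46, 4.6], [0, 2.02], [-2.83, 2.83]. Speed limits (rad/s): [1.89, 1.89, 2.57, 2.57, 3.01, 3.01, 3.01].

## Interface

Orientations are given as a unit quaternion [x, y, z, w].
In Python, from bench import arm, vision, ticket gives the robot as it stands. The module is installed in compiled form; this text tells all that it offers.
- The arm moves only by the tool servo_tool, never from a script. Its arguments are lists of equal length, an entry for each row: "translation": the shift along the tool's x, y, z each as a share of 2 cm, from -1 to 1, a list of three; "twist": the turn about the tool's z as a share of 5 degrees, from -1 to 1. In form: {"translation": [[dx, dy, dz], ...], "twist": [twist, ...]}. A call has 1 to 20 rows; each row shifts and turns the commanded pose from where the row before left it, along the tool's axes as they then stand; what a row does not reach is not made up. A row lasts 1/10 s, in which the tool goes at most 50 mm and 8.59 degrees, less where a joint would pass 70% of its speed; a pose out of reach is approached as far as the arm can. A call with a number of a shift or a turn outside -1 to 1 is refused whole. A call with a gripper value outside its range is refused whole. "claw" is the closure, from -1 (fully open) to 1 (shut), set as the call begins (left out, the last holds). The fingers move at their own pace and stop on an object; "squeeze" is the grip in N (left out, the last holds). Time passes only in rows, so rows that do not move let the fingers close. It gives the time, the measured TCP pose, the force, the opening and the grip force at its end, in the units of the state.
- arm.get_obs(): the state, without advancing time (a new reading comes with each control period).
- vision.grab_frame(name): name is "side" or "top" or "wrist"; returns a dict with "color" (480x640x3 uint8, blue, green, red), "depth" (480x640 float32, m along the optical axis (not along the pixel's ray), 0 where there is no reading), "fx", "fy", "cx", "cy" (pixels), "origin" and "attitude" of the camera in the world; the wrist camera has in their place "tool_from_camera" (4x4, takes a point from camera to tool coordinates, whose origin is the TCP and whose axes are the flange's). Camera axes: x right, y down, z forward; pixel columns grow to the right and rows downward; lengths in m; the calibration is good to about 2 mm. A picture is of the moment at which its call begins: read the wrist's pose just before it.
- ticket.sign_off(): hands the job in; it is judged then, once.
The state is a dict: "time_s": time; "joint_positions": joint angles; "qd": joint speeds; "tau": joint torques, N m; "tcp_pos": TCP position; "ee_rot": TCP orientation; "contact_force": force on the tool from outside, world axes, zero at the start; "torque": the same for the moment, N m; "grip_width": opening from 0.0 (shut) to 1.0 (fully open); "finger_force": force on a finger pad.
Only numpy, scipy, OpenCV 4.12 (cv2) and the standard library are available. Lean on these libraries where they do the work, as an engineer would, in place of code of your own. Each camera call takes 0.05 s, during which the arm holds its last target. There are 200 camera calls.

## Working session

There is one attempt and no reset: what is moved stays moved. The work goes in short steps, Python scripts to look and compute and a tool call to move; the robot and the scene stay as the last step left them, time stands still between calls to the robot, and variables do not carry over. Pictures are saved under pics/ and viewed, at most 10 in all, crops included, and the job is handed in when it is done.

Besides the shell and the picture viewer there is one more tool, called after "Request:" as name(argument=value, ...), one argument or row to a line, values as JSON. servo_tool: Moves the arm, as the interface text tells. Shift numbers are shares of 2 cm and turn numbers shares of 5 degrees, none past 1 either way. Its arguments: {"type":"object","properties":{"translation":{"type":"array","items":{"type":"array","items":{"type":"number"}}},"twist":{"type":"array","items":{"type":"number"}},"claw":{"type":"number"},"squeeze":{"type":"number"}},"required":["translation","twist"]}

```bash
mkdir -p pics; python3 - <<'E'
from bench import arm, vision
import cv2,pickle,numpy as np
o=arm.get_obs();print({k:np.round(v,3).tolist() for k,v in o.items() if k in('time_s','tcp_pos','ee_rot','grip_width','contact_force')})
for n in('top','side'):
    f=vision.grab_frame(n);pickle.dump(f,open(f'{n}.pkl','wb'));cv2.imwrite(f'pics/{n}0.png',f['color']);print(n,f['origin'],f['attitude'],f['fx'],f['cx'],f['cy'])
E
```

```text
{'time_s': 0.0, 'tcp_pos': [0.223, 0.53, 0.231], 'ee_rot': [0.198, 0.98, -0.001, -0.0], 'contact_force': [-0.147, -0.337, -0.414], 'grip_width': 0.996}
top [ 0.5080646  -0.08831266  1.03614646] [-0.703593    0.71000573 -0.0090162   0.02770302] 567.2161435263689 316.19933211424836 246.21924536914923
side [ 0.34914904 -0.57288755  0.63337527] [ 0.90652234 -0.18925801  0.06902619 -0.37099061] 436.8008707703372 324.49089988225387 248.36524105016554
```

View pics/top0.png

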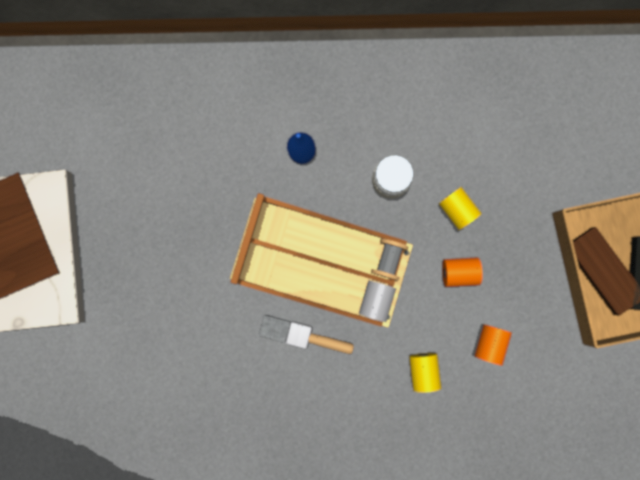

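View pics/side0.png

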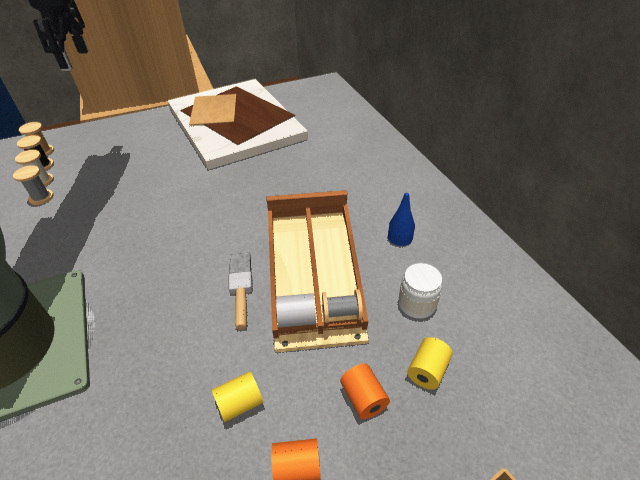

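The top view shows uphill pointing left. There are two grey objects in the gutter: a plain bright cylinder at (378,300) in the left lane, and a flanged spool at (390,258) in the right lane. The orange and yellow cylinders at (462,272), (493,345), (425,372) and (461,208) are look-alikes lying on the bench. The plain grey cylinder fits the description of the roller; I'll confirm it in a crop while measuring.

```bash
cat > h.py <<'E'
import numpy as np,cv2,pickle
from scipy.spatial.transform import Rotation as R
def cloud(f):
    v,u=np.mgrid[:480,:640];d=f['depth']
    P=np.stack([(u-f['cx'])/f['fx']*d,(v-f['cy'])/f['fy']*d,d],-1)
    return P@R.from_quat(f['attitude']).as_matrix().T+np.array(f['origin'])
E
python3 - <<'E'
from h import *
f=pickle.load(open('top.pkl','rb'));W=cloud(f);hsv=cv2.cvtColor(f['color'],cv2.COLOR_BGR2HSV);ok=f['depth']>0
print('bench z',np.median(W[360:460,200:380,2]))
box=np.zeros((480,640),bool);box[185:335,220:425]=1
b=box&ok&(W[...,2]>.02)
mx=b.astype(np.uint8);n,l,s,c=cv2.connectedComponentsWithStats(mx);k=1+s[1:,4].argmax();g=l==k
r=cv2.minAreaRect(W[g][:,:2].astype(np.float32));print('gutter rect',r,cv2.boxPoints(r).round(4).tolist())
# floor: pale wood
m=g&(hsv[...,0]>15)&(hsv[...,0]<32)&(hsv[...,2]>180)&(hsv[...,1]>50)
m=cv2.erode(m.astype(np.uint8),np.ones((5,5)))>0
m[:, :285]=0; m[:,360:]=0
P=W[m];A=np.c_[P[:,:2],np.ones(len(P))];q=np.linalg.lstsq(A,P[:,2],rcond=None)[0]
print('plane',q,'slope',np.degrees(np.arctan(np.hypot(*q[:2]))),'uphill az',np.degrees(np.arctan2(q[1],q[0])),len(P), np.std(A@q-P[:,2]))
for name,(u,v) in dict(roller=(378,300),spool=(390,258),oiler=(301,148),tin=(393,175),stopL=(236,277),stopR=(261,200),brush=(305,335)).items(): print(name,W[v-1:v+2,u-1:u+2].reshape(-1,3).mean(0).round(4))
# roller: grey bits
rm=g&(hsv[...,1]<60);rm[:,:340]=0
n,l,s,c=cv2.connectedComponentsWithStats(rm.astype(np.uint8))
for i in range(1,n):
    if s[i,4]>100:
        p=W[l==i];rr=cv2.minAreaRect(p[:,:2].astype(np.float32));print(c[i],s[i],rr,'zmax',np.percentile(p[:,2],98))
s_=pickle.load(open('side.pkl','rb'))
a=cv2.resize(f['color'][185:345,220:430],None,fx=2.5,fy=2.5);b=cv2.resize(s_['color'][180:360,220:380],(356,400));cv2.imwrite('pics/crop.png',np.hstack([a,b])[:, :800])
E
```

```text
bench z 0.0003485564892463655
gutter rect ((0.5325766205787659, -0.07221430540084839), (0.26919594407081604, 0.15633505582809448), 72.696533203125) [[0.4178999960422516, -0.17749999463558197], [0.5672000050544739, -0.2240000069141388], [0.6471999883651733, 0.032999999821186066], [0.49799999594688416, 0.0794999971985817]]
plane [0.04047137 0.132643   0.03943819] slope 7.895411476348392 uphill az 73.03226602075794 4775 0.0018066197741209151
roller [ 0.4713 -0.1568  0.1921]
spool [ 0.5369 -0.1874  0.0774]
oiler [ 0.7273 -0.0384  0.0737]
tin [ 0.6782 -0.1948  0.0756]
stopL [0.5071 0.0688 0.1036]
stopR [0.6342 0.027  0.1041]
brush [ 0.4029 -0.0404  0.0198]
[389.4        258.54193548] [378 244  24  30 465] ((0.5359363555908203, -0.18721573054790497), (0.029128389433026314, 0.04583904519677162), 71.94210815429688) zmax 0.07934423436086649
[376.96666667 300.92941176] [ 360  281   35   41 1020] ((0.4639928638935089, -0.1646130084991455), (0.049350760877132416, 0.06497140973806381), 76.58741760253906) zmax 0.08840737198991697
```

View pics/crop.png

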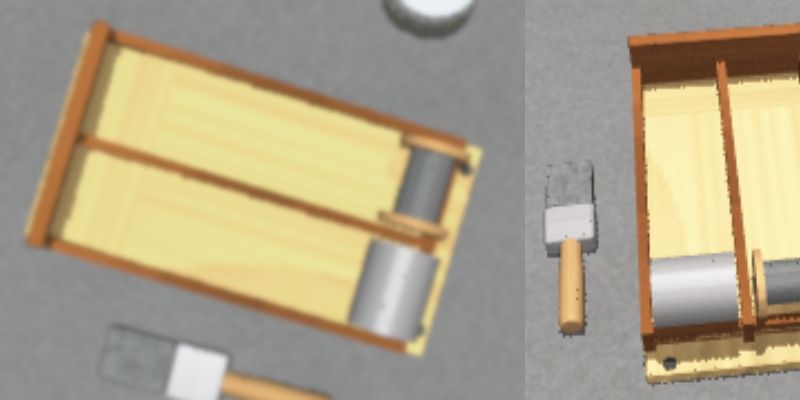

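The crop confirms it: the plain bare-steel cylinder sits in the left lane (y=+37) and the flanged spool in the right one. Uphill azimuth is about 72.7° and the gutter origin about (0.496, -0.188, 0.034). Roller top, stop top and slope all match the given sizes. Next I swing round at height with the fingers shut.

Request:
servo_tool(
  translation=[
    [-1,-0.08,0],
    [-1,-0.08,0],
    [-1,-0.08,0],
    [-1,-0.08,0],
    [-1,-0.08,0],
    [-1,-0.08,0],
    [-1,-0.08,0],
    [-1,-0.08,0],
    [-1,-0.08,0],
    [-1,-0.08,0],
    [-1,-0.08,0],
    [-1,-0.08,0],
    [-1,-0.08,0],
    [-1,-0.08,0],
    [-1,-0.08,0],
    [-1,-0.08,0],
    [-1,-0.08,0],
    [-1,-0.08,0],
    [-1,-0.08,0],
    [-1,-0.08,0],
  ],
  twist=[0.4,0.4,0.4,0.4,0.4,0.4,0.4,0.4,0.4,0.4,0.4,0.4,0.4,0.4,0.4,0.4,0.4,0.4,0.4,0.4],
  claw=1,
  squeeze=20,
)

```text
time_s: 2.1
tcp_pos: [0.4945, 0.2442, 0.231]
ee_rot: [0.522, 0.853, -0.0, -0.0]
contact_force: [-0.1, -0.1, 0.2]
grip_width: 0.0
finger_force: 0.0
```

Request:
servo_tool(
  translation=[
    [-1,-0.08,0],
    [-1,-0.08,0],
    [-1,-0.08,0],
    [-1,-0.08,0],
    [-1,-0.08,0],
    [-1,-0.08,0],
    [-1,-0.08,0],
    [-1,-0.08,0],
    [-1,-0.08,0],
    [-1,-0.08,0],
    [-1,-0.08,0],
    [-1,-0.08,0],
    [-1,-0.08,0],
    [-1,-0.08,0],
    [-1,-0.08,0],
    [-1,-0.08,0],
    [-1,-0.08,0],
    [-1,-0.08,0],
    [-1,-0.08,0],
    [-1,-0.08,0],
  ],
  twist=[0.44,0.44,0.44,0.44,0.44,0.44,0.44,0.44,0.44,0.44,0.44,0.44,0.44,0.44,0.44,0.44,0.44,0.44,0.44,0.44],
)

```text
time_s: 4.1
tcp_pos: [0.5054, -0.1471, 0.2311]
ee_rot: [0.804, 0.595, -0.0, -0.0]
contact_force: [-0.2, -0.2, -0.3]
grip_width: -0.005
finger_force: 0.0
```

```bash
cat > g.py <<'E'
from bench import arm
from h import *
a=np.radians(72.7);s=np.radians(8);u=np.array([np.cos(a),np.sin(a),0]);L=np.array([-u[1],u[0],0])
G=np.c_[u*np.cos(s)+[0,0,np.sin(s)],L,[*(-u[:2]*np.sin(s)),np.cos(s)]];O=np.array([.4963,-.1877,.034])
def togo(x,y,z):
    o=arm.get_obs();T=R.from_quat(o['ee_rot']).as_matrix();p=np.array(o['tcp_pos'])
    t=O+G@np.array([x,y,z])/1e3
    print('t',o['time_s'],'gutter mm',(G.T@(p-O)*1e3).round(1),'x az',np.degrees(np.arctan2(T[1,0],T[0,0])).round(2),'togo tool /2cm',(T.T@(t-p)/.02).round(3),'F',np.round(o['contact_force'],1))
E
python3 -c "
from g import *
togo(-50,37,17)"
```

```text
t 4.1 gutter mm [ 68.5   3.4 189.4] x az 73.06 togo tool /2cm [-4.656 -1.706  9.363] F [-0.2 -0.2 -0.3]
```

Request:
servo_tool(
  translation=[
    [-1,-0.4,0],
    [-1,-0.4,0],
    [-1,-0.4,0],
    [-1,-0.4,0],
    [-0.65,-0.1,0.3],
    [0,0,1],
    [0,0,1],
    [0,0,1],
    [0,0,1],
    [0,0,1],
    [0,0,1],
    [0,0,0.7],
    [0,0,0],
    [0,0,0],
  ],
  twist=[0.07,0,0,0,0,0,0,0,0,0,0,0,0,0],
)

```text
time_s: 5.5
tcp_pos: [0.4458, -0.2253, 0.0916]
ee_rot: [0.805, 0.593, -0.0, -0.0]
contact_force: [-0.3, -0.6, -0.2]
grip_width: -0.004
finger_force: 0.0
```

```bash
python3 - <<'E'
from g import *
from bench import vision
togo(-50,37,17)
f=vision.grab_frame('wrist');cv2.imwrite('pics/w1.png',f['color'])
t=vision.grab_frame('side')
cv2.imwrite('pics/s1.png',cv2.resize(t['color'][180:400,190:430],None,fx=2.5,fy=2.5))
E
```

```text
t 5.5 gutter mm [-42.4  37.   64.1] x az 72.79 togo tool /2cm [-4.800e-02  2.000e-03  2.385e+00] F [-0.3 -0.6 -0.2]
```

View pics/s1.png

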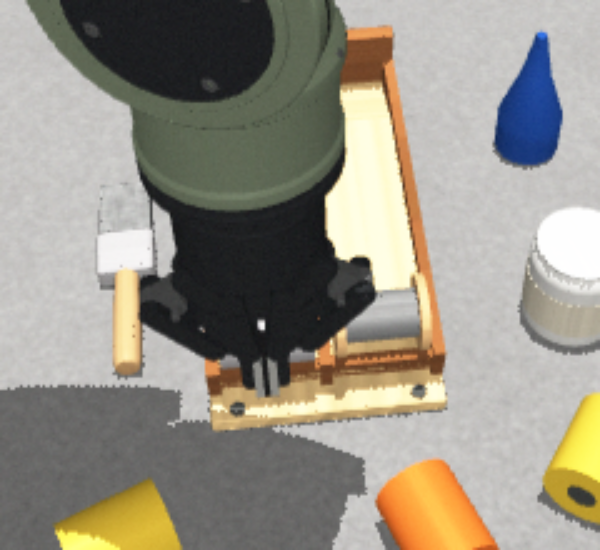

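View pics/w1.png

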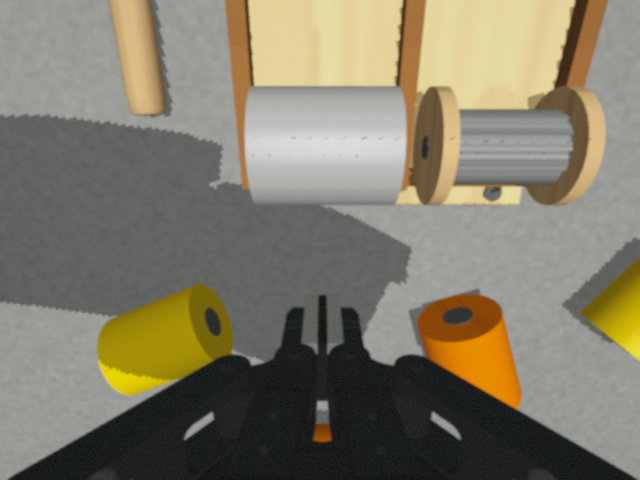

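The fingers line up with the roller: fingers at column 322, roller centre at column 326. Before lowering, I'll check from wrist depth that the finger linkage clears the spool, whose top will be 33 mm above the tips.

```bash
python3 - <<'E'
from g import *
from bench import vision
f=vision.grab_frame('wrist');v,u=np.mgrid[:480,:640];d=f['depth']
P=np.stack([(u-f['cx'])/f['fx']*d,(v-f['cy'])/f['fy']*d,d,np.ones_like(d)],-1)@np.array(f['tool_from_camera']).T
P=P[...,:3]*1e3;m=(d>0)&(P[...,2]<8)&(v>290)&(f['color'].max(2)<90)
q=P[m]
for lo in range(-80,80,10):
    k=q[(q[:,1]>=lo)&(q[:,1]<lo+10)]
    if len(k)>5: print(lo,'maxz',np.percentile(k[:,2],99).round(1),'x',np.percentile(k[:,0],[1,99]).round(1),len(k))
k=q[q[:,2]>-12];print('tip x',np.percentile(k[:,0],[2,98]),'y',np.percentile(k[:,1],[2,98]),len(k))
# roller position in gutter frame
rm=(d>0)&(v>85)&(v<205)&(u>245)&(u<410)
o=arm.get_obs();Wp=P[rm]/1e3@R.from_quat(o['ee_rot']).as_matrix().T+o['tcp_pos']
g=(Wp-O)@G*1e3;g=g[g[:,2]>35];print('roller top pts',np.percentile(g,[1,50,99],axis=0).round(1).tolist())
E
```

```text
-70 maxz -82.2 x [10.8 12.8] 39
-60 maxz -72.1 x [11.1 14.4] 1670
-50 maxz -61.3 x [ 4.1 13.3] 3972
-40 maxz -49.9 x [-8.3 13. ] 5997
-30 maxz -45.0 x [-8.6 14. ] 3770
-20 maxz -11.0 x [ 6.6 18.3] 4974
-10 maxz -9.2 x [-8.9 18. ] 6257
0 maxz -9.9 x [-8.  18.1] 6377
10 maxz -12.4 x [ 6.2 18.3] 4520
20 maxz -45.7 x [-8.6 13.9] 3952
30 maxz -50.7 x [-8.3 13. ] 6044
40 maxz -62.4 x [ 5.1 13.3] 3666
50 maxz -72.7 x [10.9 14.3] 1474
60 maxz -83.0 x [10.9 11.8] 9
tip x [ 6.41604793 11.51726955] y [-13.37503151  12.05559328] 317
roller top pts [[-3.2, 7.2, 35.6], [22.8, 36.4, 47.0], [40.1, 65.6, 50.4]]
```

Request:
servo_tool(
  translation=[
    [0,0,0.8],
    [0,0,0.8],
    [0,0,0.75],
    [0,0,0],
    [0.4,0,-0.056],
    [0.4,0,-0.056],
    [0.3,0,-0.042],
    [0.15,0,-0.021],
    [0.15,0,-0.021],
    [0.15,0,-0.021],
    [0.2,0,-0.028],
    [0.2,0,-0.028],
    [0.2,0,-0.028],
    [0.2,0,-0.028],
    [0.2,0,-0.028],
    [0.2,0,-0.028],
  ],
  twist=[0,0,0,0,0,0,0,0,0,0,0,0,0,0,0,0],
)

```text
time_s: 7.25
tcp_pos: [0.4622, -0.1724, 0.0521]
ee_rot: [0.805, 0.593, -0.0, 0.0]
contact_force: [-0.6, -2.4, -0.0]
grip_width: -0.0
finger_force: 0.9
```

```bash
cat > look.py <<'E'
import sys
from g import *
from bench import vision
togo(180,37,17)
f=vision.grab_frame('wrist');cv2.imwrite(f'pics/{sys.argv[1]}.png',f['color'])
E
python3 look.py w2
```

```text
t 7.25 gutter mm [ 7.  37.1 17.3] x az 72.8 togo tool /2cm [ 8.569  0.019 -1.192] F [-0.6 -2.4 -0. ]
```

View pics/w2.png

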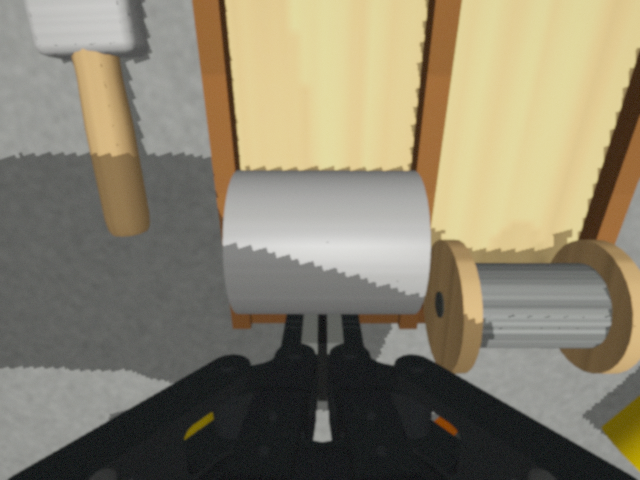

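The roller at (326,240) is square in its lane, touching the fingers and rolling ahead of them. The spool at (545,305) hasn't moved. I'll keep pushing.

Request:
servo_tool(
  translation=[
    [0.2,0,-0.028],
    [0.25,0,-0.035],
    [0.25,0,-0.035],
    [0.25,0,-0.035],
    [0.25,0,-0.035],
    [0.25,0,-0.035],
    [0.25,0,-0.035],
    [0.25,0,-0.035],
    [0.25,0,-0.035],
    [0.25,0,-0.035],
    [0.25,0,-0.035],
    [0.25,0,-0.035],
    [0.25,0,-0.035],
    [0.25,0,-0.035],
    [0.25,0,-0.035],
    [0.25,0,-0.035],
    [0.25,0,-0.035],
    [0.25,0,-0.035],
    [0.25,0,-0.035],
    [0.2,0,-0.028],
  ],
  twist=[0,0,0,0,0,0,0,0,0,0,0,0,0,0,0,0,0,0,0,0],
)

```text
time_s: 9.3
tcp_pos: [0.4913, -0.0786, 0.0658]
ee_rot: [0.805, 0.593, -0.0, 0.0]
contact_force: [-0.2, -2.4, 1.2]
grip_width: -0.006
finger_force: 0.9
```

```bash
python3 look.py w3
```

```text
t 9.3 gutter mm [106.1  37.3  17.2] x az 72.81 togo tool /2cm [ 3.66   0.02  -0.505] F [-0.2 -2.4  1.2]
```

View pics/w3.png

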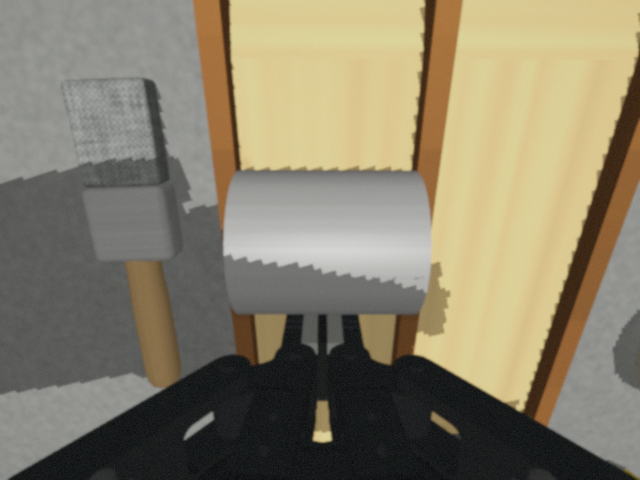

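The roller at (327,240) is still square and in contact, and the crest line shows near row 55. Next I ease it over the crest.

Request:
servo_tool(
  translation=[
    [0.2,0,-0.028],
    [0.2,0,-0.028],
    [0.2,0,-0.028],
    [0.2,0,-0.028],
    [0.2,0,-0.028],
    [0.2,0,-0.028],
    [0.2,0,-0.028],
    [0.2,0,-0.028],
    [0.2,0,-0.028],
    [0.2,0,-0.028],
    [0.2,0,-0.028],
    [0.2,0,-0.028],
    [0.15,0,-0.021],
    [0.15,0,-0.021],
    [0.15,0,-0.021],
    [0.15,0,-0.021],
    [0.15,0,-0.021],
    [0.15,0,-0.021],
    [0.15,0,-0.021],
    [0.15,0,-0.021],
  ],
  twist=[0,0,0,0,0,0,0,0,0,0,0,0,0,0,0,0,0,0,0,0],
)

```text
time_s: 11.35
tcp_pos: [0.5125, -0.01, 0.0758]
ee_rot: [0.805, 0.593, -0.0, -0.0]
contact_force: [0.3, 0.4, 0.4]
grip_width: -0.0
finger_force: 0.0
```

```bash
python3 look.py w4
```

```text
t 11.35 gutter mm [178.6  37.4  17.1] x az 72.8 togo tool /2cm [ 0.07   0.02  -0.002] F [0.3 0.4 0.4]
```

View pics/w4.png

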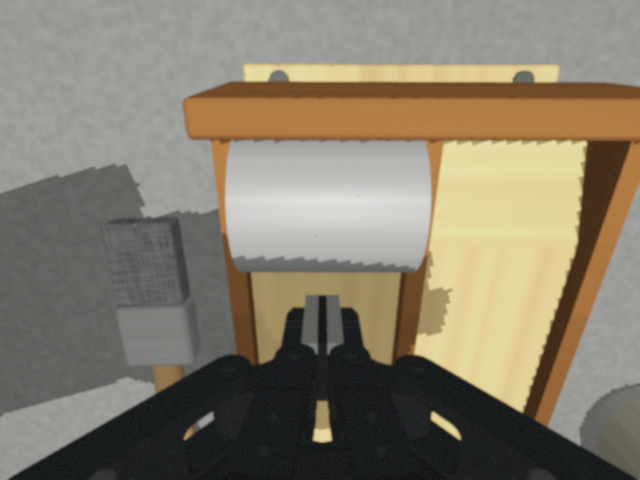

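The roller at (327,205) has left the fingers and lies against the upper stop (lower edge at row 138). I'll back off and rise, then check.

Request:
servo_tool(
  translation=[
    [-0.5,0,0],
    [-0.5,0,-0.3],
    [0,0,-1],
    [0,0,-1],
    [0,0,-1],
    [0,0,-1],
    [0,0,-1],
    [-1,-1,0],
    [-1,-1,0],
    [-1,-1,0],
    [-1,-1,0],
    [-1,-1,0],
    [-1,-1,0],
    [0,0,0],
    [0,0,0],
  ],
  twist=[0,0,0,0,0,0,0,0,0,0,0,0,0,0,0],
)

```text
time_s: 12.9
tcp_pos: [0.3561, -0.1094, 0.1822]
ee_rot: [0.805, 0.593, 0.0, 0.0]
contact_force: [0.5, -0.7, -1.0]
grip_width: -0.006
finger_force: 0.0
```

```bash
python3 - <<'E'
from g import *
from bench import vision
togo(178,37,17)
f=vision.grab_frame('side');cv2.imwrite('pics/s5.png',f['color'])
E
```

```text
t 12.9 gutter mm [ 53.4 157.1 142.2] x az 72.69 togo tool /2cm [7.041 6.001 5.336] F [ 0.5 -0.7 -1. ]
```

View pics/s5.png

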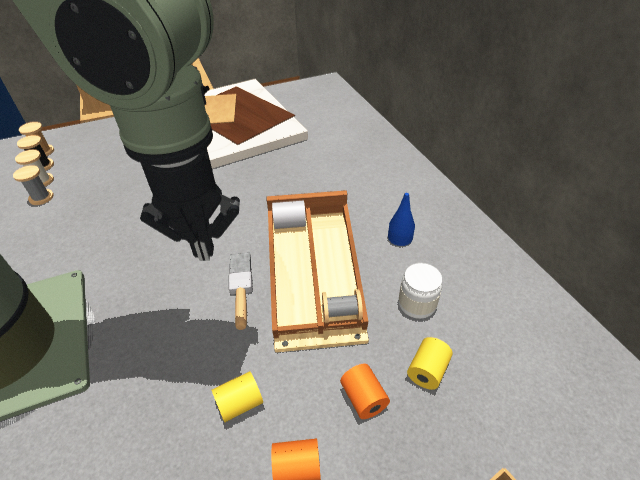

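The roller sits in the pocket at (289,214). The spool at (343,305) and the bystanders are where they started, and the arm is clear.

```bash
python3 -c "
from bench import ticket
print(ticket.sign_off())"
```

```text
the job is handed in; nothing more can be done
None
```

The steel roller is in the pocket against the upper stop of its own lane, the spool and the other things are where they were, and the job is handed in; the hand-in returned no verdict.

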